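# Fit the U-bolt over the pipe and through its plate

## Task

Pull the U-bolt out of the wooden block and fit it over the pipe on the stand, both legs through the two holes of the plate below, then press it fully home so that its crossbar sits on the pipe, and let go. Find the holes gently: never force the legs against the plate, and do not ram the crossbar onto the pipe. Leave the tin, the spanner and the pipe coupling alone.

Things in the scene. Friction and masses are not known exactly. Their poses are not given: they have to be found in the camera images.
- lug (a point): centre of the flat lug on top of the loose steel U-bolt (0.24 to 0.4 kg). z up, x from leg to leg, y across the lug's thin side. The lug is 36 (x) by 12 (y) by 40 mm high; grip it across the 12 mm. Under it is the crossbar, 68 by 10 mm and 10 mm high, underside 30 mm below this point. Leg ends are 111 mm below this point. A half turn about z makes no difference.
- ubolt: the same U-bolt, axes as lug; origin midway between the ends of its two legs. Legs round, 10 mm thick, axes at x = +29 and -29 mm, 81 mm long below the crossbar, rounded ends 7 mm thick over the last 4 mm. At the start it stands legs down, loosely, in the wooden block.
- block: fixed brown timber block, 110 (x) by 70 (y) by 55 mm high, origin at the centre of its underside. The U-bolt's legs stand in its two holes (17 mm wide, at x = +29 and -29 mm, 40 mm deep): lift the U-bolt straight up by 45 mm or more to clear it.
- seat (a point): point on top of the horizontal galvanised pipe (42 mm thick, 200 mm long), halfway along it, 106 mm above the bench. z up, y along the pipe. The crossbar must come to sit on the pipe within 25 mm of here; the lug's centre is then 30 mm above this point. Sprung rubber bars below the plate grip the legs over the last 20 mm of travel: a push of 5 to 20 N is needed, it does not fall home.
- stand: fixed dark steel stand, 130 (x) by 170 mm (y), origin under its centre, axes as seat. It holds the pipe by two uprights (60 by 12 mm, 96 mm high) at y = +76 and -76 mm, and below the pipe a level steel plate, 122 (x) by 92 (y) by 8 mm, its top 60 mm above the bench. More than 45 N between U-bolt and stand, plate or pipe counts as forcing.
- plate_level (a point): point at the height of the plate's top, below the middle of the pipe, axes as seat. The plate has two 13 mm holes at x = +29 and -29 mm, one each side of the pipe. Along the pipe the plate may be set anywhere from -18 to +18 mm, so the holes' y (same for both) is NOT given: find it by feel or by looking. It stays there; its rubber mounts give it 5 mm down at 17 N.
- tin: bystander: plain grey tin, 64 mm in diameter, 75 mm high, standing; origin at the centre of its underside
- spanner: bystander: steel spanner lying on the bench, long in its own x; origin under its middle
- coupling: bystander: dark steel pipe coupling (short tube), 60 mm in diameter, 45 mm high, standing on end; origin at the centre of its underside
Mind the look-alikes: they are no part of the job. Leave any orange look-alike of the ubolt alone.

How it is judged:
On the way, in this order (a step that is already met when the one before it is completed fails the run):
1. the U-bolt is out of the block (height (world z) of lug above 0.175 m), for 0.1 s.
2. both legs are through the plate's holes, one on each side of the pipe (z of lug in the frame of seat below 0.055 m and x of lug in the frame of seat between -0.005 and 0.005 m and y of lug in the frame of seat between -0.025 and 0.025 m and angle between lug's own z axis and vertical below 0.15 rad), for 0.1 s.
At the end, for the whole second after the job is handed in: the U-bolt stands upright (within 0.1 rad) astride the pipe with both legs through the plate's holes, its crossbar on the pipe (lug centre 27 to 32.5 mm above the seat point, within 5 mm across the pipe and 25 mm along it), at rest and released (z of lug in the frame of seat between 0.027 and 0.0325 m and x of lug in the frame of seat between -0.005 and 0.005 m and y of lug in the frame of seat between -0.025 and 0.025 m and angle between lug's own z axis and vertical below 0.1 rad and angle between the y axis of lug and the y axis of seat, either way round below 0.12 rad and linear speed of ubolt below 0.02 m/s); the robot touches nothing.
It fails at once if the U-bolt is forced against the plate, the pipe or the stand with more than 45 N (contact force between ubolt and stand above 45 N).
It fails at once if the tin, the spanner or the coupling is moved by more than 15 mm (distance of any of tin, spanner, coupling from where it was at the start of the episode above 0.015 m).
It also fails if it takes over 70 s, if anything falls off the work surface, if the arm or the gripper's body presses on something with over 40 N, if the wrist force passes 120 N, or if a joint passes its speed limit or range.

## Robot

A 6-joint arm with a two-finger parallel gripper is mounted at the origin on the work surface. World frame = base frame: x ahead of the robot, y to its left, z up, the work surface at z = 0. Lengths are in m, angles in rad, forces in N, time in s.
With the tool pointing down it reaches from about 0.35 to 0.85 m from the base axis. Payload 8.1 kg.
Tool frame: the origin (TCP) lies between the finger pads; the fingertips stand 14 mm ahead of it and the grasp point (between the pads) lies 5 mm behind it; z points along the fingers, y is the direction in which the jaws open and shut (so a half turn about z gives the same grasp; the last joint's range is limited). The gripper opens to 93 mm and grips with 3 to 60 N. Pads are 15 mm wide; open, the fingers measure 128 mm over their backs; the gripper's body (75 mm by 188 mm) begins 65 mm behind the grasp point.
Start: joints at [-1.205, 0.13, 1.488, -0, 1.523, -0.085], TCP at [0.261, -0.54, 0.233] pointing down, gripper open.
Joint ranges: [-2.96, 2.96], [-0.89, 2.26], [0.02, 2.5], [-1.34, 4.48], [0, 2.73], [-2.66, 2.66]. Speed limits (rad/s): [2.39, 2.39, 2.79, 3.14, 3.14, 3.14].

## Interface

Orientations are given as [roll, pitch, yaw] about the fixed x, y, z axes, in that order (R = Rz(yaw) Ry(pitch) Rx(roll)).
In Python, from rig import get_obs, grab_frame, calibration, job_done, recognise, tip_of gives the robot as it stands.
- The arm moves only by the tool move_arm, never from a script. Its arguments are lists of equal length, an entry for each row: "travel": the shift along the tool's x, y, z in units of 40 mm (1.0 is 40 mm), a list of three; "delta_rot": the turn, a rotation vector about the tool's x, y, z in rad, a list of three; "claw": the closure, from -1 (fully open) to 1 (shut), so that 0 is half open. In form: {"travel": [[tx, ty, tz], ...], "delta_rot": [[wx, wy, wz], ...], "claw": [claw, ...]}. A call has exactly 10 rows; each row is the pose to reach, as a shift and turn from the pose commanded when the call began, along the tool's axes at that moment; what a row does not reach only later rows make up. A row lasts 1/10 s, in which the tool goes at most 50 mm and 8.59 degrees, less where a joint would pass 70% of its speed; a pose out of reach is approached as far as the arm can. A call with a gripper value outside its range is refused whole. The fingers move at their own pace and stop on an object; "force" is the grip in N (left out, the last holds). Time passes only in rows, so rows that repeat a pose let the fingers close, or fill a call up. It gives the time, the measured TCP pose, the force and the opening at its end, in the units of the state.
- get_obs(): the state, without advancing time (a new reading comes with each control period).
- grab_frame(name): name is "scene" or "top" or "wrist"; returns the picture (420x560x3 uint8, red, green, blue); there is no depth.
- calibration(name): a dict with "K" (3x3 intrinsics, pixels), "D" ([k1, k2, p1, p2, k3] as OpenCV has them; the pictures are not rectified), "R" (3x3) and "t" (3): a world point X has camera coordinates R X + t. Camera axes: x right, y down, z forward; pixel columns grow to the right and rows downward; lengths in m; the calibration is good to about 2 mm. A picture is of the moment at which its call begins: read the wrist's pose just before it. calibration takes no time and is no camera call; for the wrist camera it gives the pose at the moment of the call.
- job_done(): hands the job in, once; it reports no verdict.
Trained networks look in the newest picture that a camera, given by its name, has taken for a name from the list of things; names that differ only in an ending like _2 or _b are one class to them, and where a whole thing is asked for, a point or a joint stands for the part that bears it (a point fixed in the world has none). Each returns a list of dicts, best first, with "score" (0 to 1); they miss things now and then, are a little off and sometimes report something else, mostly with a low value. They report only what shows in the picture. A call takes as long as a camera call. They do not tell look-alikes from the thing itself.
- recognise(camera, target): "position" ([column, row] as shares, 0 to 1, of the picture: columns of its width, rows of its height, amid what is visible of it).
- tip_of(camera, target): "position" ([column, row] as shares, 0 to 1, of the picture: columns of its width, rows of its height: a listed point, or the origin of a listed thing).
The state is a dict: "time_s": time; "joint_positions": joint angles; "dq": joint speeds; "effort": joint torques, N m; "ee_pos": TCP position; "ee_rot": TCP orientation; "force": force on the tool from outside, world axes, zero at the start; "wrist_torque": the same for the moment, N m; "opening": finger opening in m.
Only numpy, scipy, OpenCV 4.12 (cv2) and the standard library are available. Lean on these libraries where they do the work, as an engineer would, in place of code of your own. Each camera call takes 0.05 s, during which the arm holds its last target.

## Working session

There is one attempt and no reset: what is moved stays moved. The work goes in short steps, Python scripts to look and compute and a tool call to move; the robot and the scene stay as the last step left them, time stands still between calls to the robot, and variables do not carry over. Pictures are saved under pics/ and viewed, and the job is handed in when it is done.

Besides the shell and the picture viewer there is one more tool, called as a command line: name --argument value ..., lists and objects as JSON in quotes. move_arm: Moves the arm, as the interface text tells. Its arguments: {"type":"object","properties":{"travel":{"type":"array"},"delta_rot":{"type":"array"},"claw":{"type":"array"},"force":{"type":"number"}},"required":["travel","delta_rot","claw"]}

```bash
mkdir -p pics; ls; python3 - <<'E'
from rig import *
import cv2,json
for n in ["scene","top","wrist"]:
    im=grab_frame(n); cv2.imwrite(f"pics/{n}0.png",im[:,:,::-1])
    c=calibration(n); print(n,c)
    for t in ["lug","ubolt","block","seat","stand","plate_level"]:
        if n=="wrist": continue
        try:
            r=tip_of(n,t); print(t,"tip",[(round(d["position"][0]*560,1),round(d["position"][1]*420,1),round(d["score"],2)) for d in r])
        except Exception as e: print(t,e)
print(get_obs())
E
```

```text
pics
scene {'K': array([[525.71952455,   0.        , 271.53824868],
       [  0.        , 525.71952455, 208.02059307],
       [  0.        ,   0.        ,   1.        ]]), 'D': array([-0.2005759,  0.       ,  0.       ,  0.       ,  0.       ]), 'R': array([[-0.47614141,  0.87922748,  0.01576089],
       [ 0.5848424 ,  0.33000136, -0.7409848 ],
       [-0.65669531, -0.34359591, -0.67133682]]), 't': array([ 0.24778061, -0.27291902,  1.65166682])}
lug tip [(343.8, 197.0, 0.77), (316.6, 245.9, 0.76), (396.6, 228.7, 0.66)]
ubolt tip [(382.5, 270.9, 0.83), (309.9, 279.2, 0.7), (336.7, 233.7, 0.62), (341.3, 202.5, 0.33)]
block tip [(341.3, 242.2, 0.64)]
seat tip [(195.5, 155.1, 0.59), (197.2, 187.6, 0.48)]
stand tip [(199.0, 188.0, 0.92)]
plate_level tip [(193.4, 174.8, 0.83)]
top {'K': array([[391.5018633 ,   0.        , 276.88842475],
       [  0.        , 391.5018633 , 209.11556969],
       [  0.        ,   0.        ,   1.        ]]), 'D': array([0.02115482, 0.        , 0.        , 0.        , 0.        ]), 'R': array([[ 0.01508142, -0.9998757 ,  0.00459768],
       [-0.9781888 , -0.01
[... 856 characters left out ...]
-0.59958271, -0.03201464,  0.39060788])}
{'time_s': 0.75, 'joint_positions': array([-1.20541409e+00,  1.30402897e-01,  1.48817704e+00,  4.78806695e-05,
        1.52302648e+00, -8.54218936e-02]), 'dq': array([-0.00078329, -0.00086699,  0.00107782,  0.00094716, -0.00053416,
        0.00031619]), 'effort': array([ 1.33667263e-04, -5.59648025e+01, -4.91988873e+01,  7.69049535e-02,
        2.25289143e-02, -4.30516295e-06]), 'ee_pos': array([ 0.26143996, -0.5400526 ,  0.23264611]), 'ee_rot': array([-3.14158302e+00, -4.88258638e-05,  4.50801843e-01]), 'force': array([ 0.15457943, -0.31664143, -0.4961092 ]), 'wrist_torque': array([0.04337726, 0.06359221, 0.00152309]), 'opening': 0.09299061577754482}
```

View pics/scene0.png

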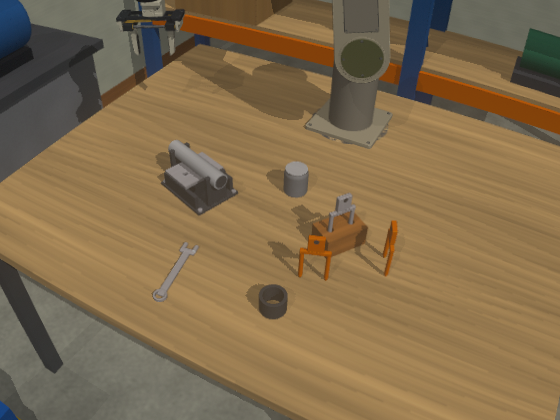

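View pics/top0.png

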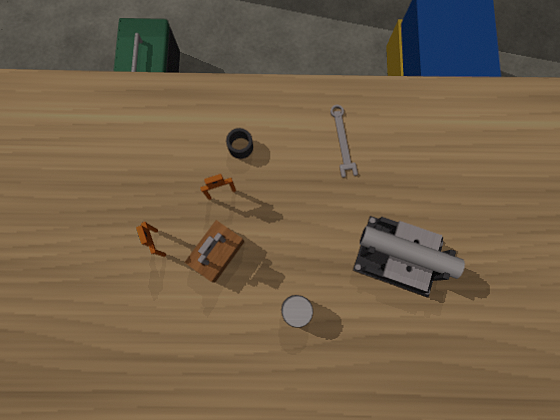

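View pics/wrist0.png

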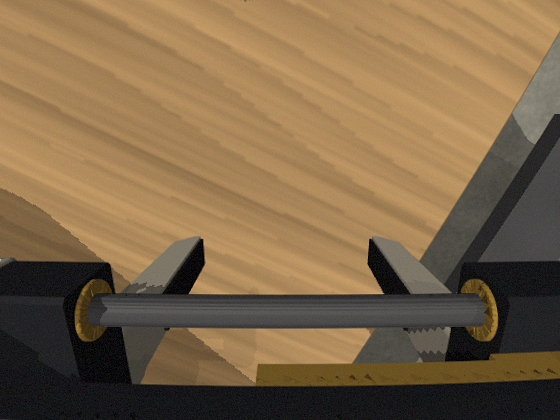

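Candidates for the U-bolt: the grey one in the block, scene (344,200) and top (210,248). The orange look-alikes are at scene (316,246) and (392,235), top (217,183) and (147,236). I choose the grey one in the brown block. The stand is at top (410,255), with both plate holes visible near (416,241) and (409,268).

```bash
python3 - <<'E'
import cv2,numpy as np
a=cv2.imread("pics/top0.png")
b=cv2.imread("pics/scene0.png")
c1=cv2.resize(a[215:290,175:250],(400,400),interpolation=cv2.INTER_CUBIC)
c2=cv2.resize(a[205:305,345:470],(500,400),interpolation=cv2.INTER_CUBIC)
cv2.imwrite("pics/c1.png",c1)
cv2.imwrite("pics/c2.png",cv2.resize(a[205:305,345:470],(750,600),interpolation=cv2.INTER_CUBIC))
c3=cv2.resize(b[180:260,300:400],(500,400),interpolation=cv2.INTER_CUBIC)
c4=cv2.resize(b[130:215,150:250],(500,425),interpolation=cv2.INTER_CUBIC)
cv2.imwrite("pics/c3.png",c3); cv2.imwrite("pics/c4.png",c4)
E
```

```text
(no output)
```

View pics/c1.png

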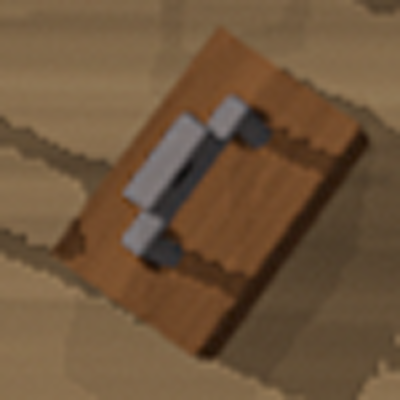

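View pics/c2.png

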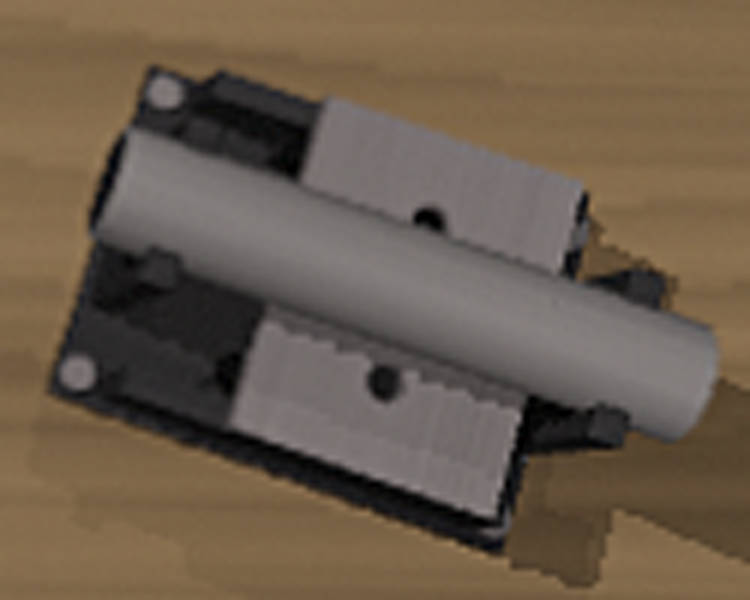

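View pics/c3.png

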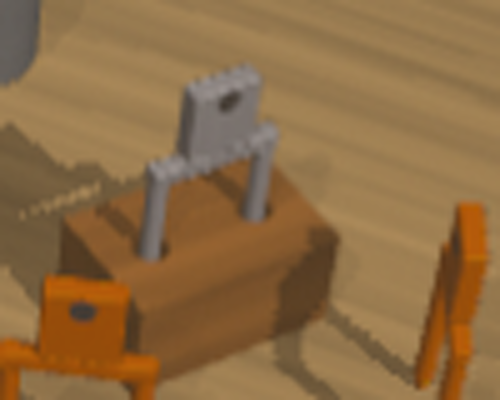

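View pics/c4.png

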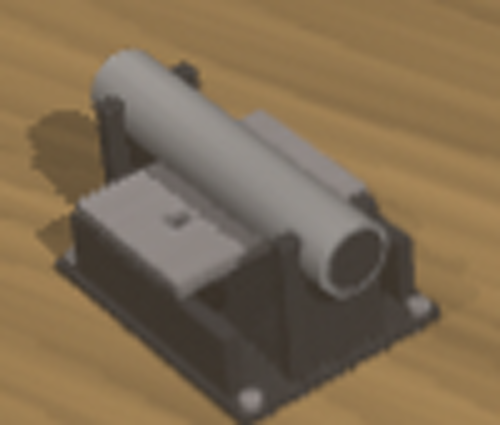

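The crops confirm it: c3 shows the grey U-bolt standing in the brown block, and the orange ones stand free. c2 shows the plate holes at crop (430,220) and (384,383).

```bash
cat > h.py <<'E'
import numpy as np,cv2
from rig import *
def ray(c,uv,z):
    p=cv2.undistortPoints(np.array([[uv]],float),c["K"],c["D"])[0,0]
    d=c["R"].T@np.array([p[0],p[1],1]); o=-c["R"].T@c["t"]
    return (o+d*(z-o[2])/d[2])
def proj(c,X):
    return cv2.projectPoints(np.atleast_2d(np.array(X,float)),cv2.Rodrigues(c["R"])[0],c["t"],c["K"],c["D"])[0][:,0]
E
python3 - <<'E'
from h import *
c=calibration("top")
f=lambda p,s,o:((p[0]+.5)/s-.5+o[0],(p[1]+.5)/s-.5+o[1])
np.set_printoptions(precision=4,suppress=True)
print("block top corners")
B=[ray(c,f(p,16/3,(175,215)),.055) for p in [(220,28),(370,135),(205,357),(55,252)]]
for b in B: print(b)
print("mean",np.mean(B,0)); 
print("lug top")
L=[ray(c,f(p,16/3,(175,215)),.146) for p in [(125,196),(188,113),(213,130),(147,212)]]
for b in L: print(b)
print(np.mean(L,0))
print("xbar ends");
X=[ray(c,f(p,16/3,(175,215)),.106) for p in [(232,112-5),(141,238-4)]]
print(X)
print("holes")
H=[ray(c,f(p,6,(345,205)),.06) for p in [(430,222),(384,383)]]
for h in H: print(h)
d=H[0]-H[1]; print(np.mean(H,0),np.linalg.norm(d),np.arctan2(d[1],d[0]))
for p in [(384,378),(388,383)]: print(ray(c,f(p,6,(345,205)),.06))
P=[ray(c,f(p,6,(345,205)),.06) for p in [(325,97),(585,187),(497,518),(235,425)]]
print("plate",P,np.mean(P,0))
for n in ["lug","seat","plate_level"]: pass
print("net seat",ray(c,(414.8,250),.106),"plate",ray(c,(405.9,256.5),.06),"stand",ray(c,(397,251.6),0))
print("net lug",ray(c,(210.1,248.7),.126),"block",ray(c,(219.1,251.2),0))
s=calibration("scene")
print("scene lug",ray(s,(343.8,197.0+7),.126),"stand",ray(s,(199,188),0), "hole",ray(s,(150+178/5,130+219/5),.06))
print("tin",ray(c,(297,311),.075))
E
```

```text
block top corners
[0.5704 0.1689 0.055 ]
[0.5286 0.1078 0.055 ]
[0.4417 0.1684 0.055 ]
[0.481  0.2286 0.055 ]
mean [0.5054 0.1684 0.055 ]
lug top
[0.4941 0.1848 0.146 ]
[0.5235 0.1644 0.146 ]
[0.5177 0.1553 0.146 ]
[0.4887 0.1768 0.146 ]
[0.506  0.1703 0.146 ]
xbar ends
[array([0.5316, 0.155 , 0.106 ]), array([0.4843, 0.186 , 0.106 ])]
holes
[ 0.5302 -0.2522  0.06  ]
[ 0.4744 -0.2331  0.06  ]
[ 0.5023 -0.2427  0.06  ] 0.05891363360381529 -0.32935837674845
[ 0.4761 -0.2332  0.06  ]
[ 0.4745 -0.2345  0.06  ]
plate [array([ 0.5738, -0.218 ,  0.06  ]), array([ 0.5434, -0.3067,  0.06  ]), array([ 0.4299, -0.2687,  0.06  ]), array([ 0.4594, -0.1816,  0.06  ])] [ 0.5016 -0.2437  0.06  ]
net seat [ 0.5075 -0.2318  0.106 ] plate [ 0.4988 -0.229   0.06  ] stand [ 0.515  -0.2297  0.    ]
net lug [0.5015 0.166  0.126 ] block [0.5096 0.1668 0.    ]
scene lug [0.5113 0.1765 0.126 ] stand [ 0.5044 -0.2291  0.    ] hole [ 0.5313 -0.2473  0.06  ]
tin [ 0.3866 -0.0032  0.075 ]
```

```bash
cat >> h.py <<'E'
from scipy.spatial.transform import Rotation as Ro
def go(pos,yaw,o=None):
    o=o or get_obs()
    R0=Ro.from_euler('xyz',o["ee_rot"]); R1=Ro.from_euler('xyz',[np.pi,0,yaw])
    t=R0.inv().apply(np.array(pos)-o["ee_pos"])/0.04
    print("travel",np.round(t,3),"rot",np.round((R0.inv()*R1).as_rotvec(),4))
def st():
    o=get_obs(); print("t",o["time_s"],"pos",np.round(o["ee_pos"],4),"rot",np.round(o["ee_rot"],4),"F",np.round(o["force"],2),"M",np.round(o["wrist_torque"],2),"op",round(o["opening"],4),"q",np.round(o["joint_positions"],3))
E
python3 -c "
from h import *
go([.4,-.2,.25],1.5)"
```

```text
travel [ 6.822 -6.143 -0.433] rot [ 0.     -0.     -1.0492]
```

move_arm --travel '[[0.68,-0.61,-0.04],[1.36,-1.23,-0.09],[2.05,-1.84,-0.13],[2.73,-2.46,-0.17],[3.41,-3.07,-0.22],[4.09,-3.69,-0.26],[4.78,-4.3,-0.3],[5.46,-4.91,-0.35],[6.14,-5.53,-0.39],[6.82,-6.14,-0.43]]' --delta_rot '[[0,0,-0.105],[0,0,-0.21],[0,0,-0.315],[0,0,-0.42],[0,0,-0.525],[0,0,-0.63],[0,0,-0.735],[0,0,-0.84],[0,0,-0.945],[0,0,-1.049]]' --claw '[-0.2,-0.2,-0.2,-0.2,-0.2,-0.2,-0.2,-0.2,-0.2,-0.2]'

```text
time_s: 1.75
ee_pos: [0.4003, -0.1988, 0.2502]
ee_rot: [3.141, 0.0, 1.504]
force: [-0.3, -0.9, -0.6]
opening: 0.056
```

```bash
python3 -c "
from h import *
st();go([.506,.170,.22],2.547)"
```

```text
t 1.75 pos [ 0.4003 -0.1988  0.2502] rot [3.1409e+00 4.0000e-04 1.5040e+00] F [-0.27 -0.95 -0.64] M [ 0.04 -0.08 -0.02] op 0.056 q [-0.576 -0.303  1.865  0.     1.579 -0.509]
travel [9.375 2.02  0.752] rot [ 4.000e-04  7.000e-04 -1.043e+00]
```

move_arm --travel '[[0.94,0.2,0.08],[1.88,0.4,0.15],[2.81,0.61,0.23],[3.75,0.81,0.3],[4.69,1.01,0.38],[5.63,1.21,0.45],[6.56,1.41,0.53],[7.5,1.62,0.6],[8.44,1.82,0.68],[9.38,2.02,0.75]]' --delta_rot '[[0,0,-0.105],[0,0,-0.21],[0,0,-0.315],[0,0,-0.42],[0,0,-0.525],[0,0,-0.63],[0,0,-0.735],[0,0,-0.84],[0,0,-0.945],[0,0,-1.045]]' --claw '[-0.2,-0.2,-0.2,-0.2,-0.2,-0.2,-0.2,-0.2,-0.2,-0.2]'

```text
time_s: 2.75
ee_pos: [0.5074, 0.1701, 0.2198]
ee_rot: [3.141, 0.0, 2.549]
force: [0.6, 0.1, 0.1]
opening: 0.0561
```

```bash
python3 -c "
from h import *
st()
im=grab_frame('wrist'); cv2.imwrite('pics/w1.png',im[:,:,::-1])
c=calibration('wrist')
print(c['R'],c['t'])
print(tip_of('wrist','lug'))
st();go([.506,.170,.124],2.547)"
```

```text
t 2.75 pos [0.5074 0.1701 0.2198] rot [3.1413e+00 3.0000e-04 2.5493e+00] F [0.56 0.1  0.07] M [ 0.02 -0.12  0.01] op 0.0561 q [ 0.228 -0.039  1.686 -0.     1.494 -0.751]
[[ 0.55105094  0.83446512  0.00329127]
 [ 0.80522384 -0.53276784  0.26033246]
 [ 0.21899184 -0.14080623 -0.96551343]] [-0.42574256 -0.341974    0.29113097]
[{'position': [0.517, 0.5024], 'score': 0.98}, {'position': [0.7745, 0.34], 'score': 0.8}, {'position': [0.6455, 0.7519], 'score': 0.53}]
t 2.85 pos [0.5072 0.1722 0.2191] rot [ 3.1410e+00 -1.3000e-03  2.5519e+00] F [-1.15 -0.3  -0.48] M [ 0.04 -0.13  0.03] op 0.0561 q [ 2.310e-01 -3.700e-02  1.685e+00  1.000e-03  1.494e+00 -7.510e-01]
travel [-0.008 -0.064  2.378] rot [ 0.0006 -0.0013  0.0049]
```

View pics/w1.png

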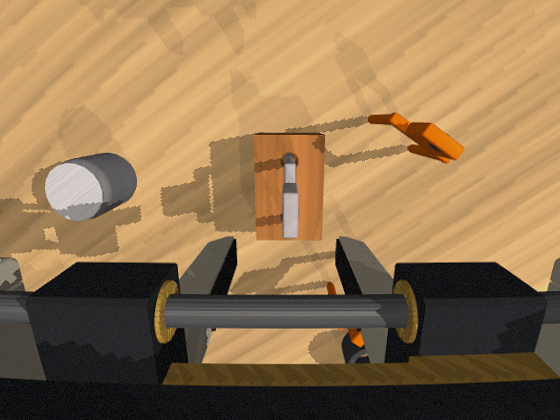

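The wrist picture shows the grey lug's top face at (290,190) to (290,237), with the crossbar end near (290,160), all aligned vertically. An orange look-alike is at (420,135).

```bash
python3 -c "
from h import *
np.set_printoptions(precision=4,suppress=True)
a=cv2.imread('pics/w1.png')
cv2.imwrite('pics/w1c.png',cv2.resize(a[120:250,230:350],(554,600),interpolation=cv2.INTER_CUBIC))
c={k:v for k,v in calibration('wrist').items()}
c['R']=np.array([[ 0.55105094,0.83446512,0.00329127],[ 0.80522384,-0.53276784,0.26033246],[ 0.21899184,-0.14080623,-0.96551343]]);c['t']=np.array([-0.42574256,-0.341974,0.29113097])
print(ray(c,(290.2,191),.146),ray(c,(290.5,237),.146),ray(c,(290,213.5),.146),ray(c,(.517*560,.5024*420),.126))
print([ray(c,p,.055) for p in [(254,133),(324,133),(323,240),(256,240)]])
"
```

```text
[0.4908 0.1894 0.146 ] [0.5207 0.17   0.146 ] [0.505  0.1799 0.146 ] [0.5082 0.1777 0.126 ]
[array([0.4408, 0.1817, 0.055 ]), array([0.4784, 0.2388, 0.055 ]), array([0.5728, 0.1793, 0.055 ]), array([0.5334, 0.1198, 0.055 ])]
```

View pics/w1c.png

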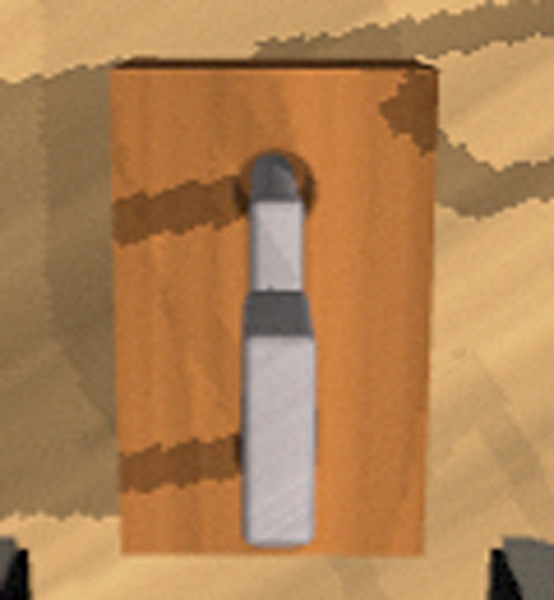

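Wrist and top disagree by about 10 mm in y, so I'll check again with the arm settled.

```bash
python3 -c "
from h import *
np.set_printoptions(precision=4,suppress=True)
st(); c=calibration('wrist'); im=grab_frame('wrist'); c2=calibration('wrist'); st()
print(c['t']-c2['t'])
cv2.imwrite('pics/w2.png',im[:,:,::-1])
o=get_obs(); print('tcp proj',proj(c,o['ee_pos']))
print(ray(c,(290.2,191),.146),ray(c,(290.5,237),.146))
import os
a=grab_frame('top'); cv2.imwrite('pics/top1.png',a[:,:,::-1]); s=grab_frame('scene'); cv2.imwrite('pics/scene1.png',s[:,:,::-1])
for n in ['top','scene']:
  k=calibration(n)
  print(n,'tcp',proj(k,[o['ee_pos'],o['ee_pos']-[0,0,.014]]),'lugtop A/B',proj(k,[[.506,.1703,.146],[.506,.180,.146]]),'base',proj(k,[[0,0,0]]))
cv2.imwrite('pics/t1c.png',cv2.resize(a[180:300,150:290][:,:,::-1],(700,600)))
cv2.imwrite('pics/s1c.png',cv2.resize(s[120:270,270:420][:,:,::-1],(600,600)))
"
```

```text
t 2.85 pos [0.5072 0.1722 0.2191] rot [ 3.141  -0.0013  2.5519] F [-1.15 -0.3  -0.48] M [ 0.04 -0.13  0.03] op 0.0561 q [ 0.231 -0.037  1.685  0.001  1.494 -0.751]
t 2.9 pos [0.507  0.1702 0.2193] rot [-3.141  -0.0007  2.5482] F [ 0.44 -0.02  0.51] M [-0.02 -0.12  0.03] op 0.0556 q [ 0.228 -0.039  1.687  0.     1.494 -0.749]
[-0.0008 -0.0004 -0.0006]
tcp proj [[283.5038 264.9345]]
[0.4903 0.1868 0.146 ] [0.5201 0.1673 0.146 ]
top tcp [[198.7423 239.3668]
 [200.3003 240.4411]] lugtop A/B [[206.1786 245.0832]
 [200.9591 245.0058]] base [[292.563  516.3397]]
scene tcp [[346.4799 169.1428]
 [345.776  174.2899]] lugtop A/B [[343.0923 194.9726]
 [347.1186 196.3856]] base [[349.618  122.0193]]
```

View pics/t1c.png

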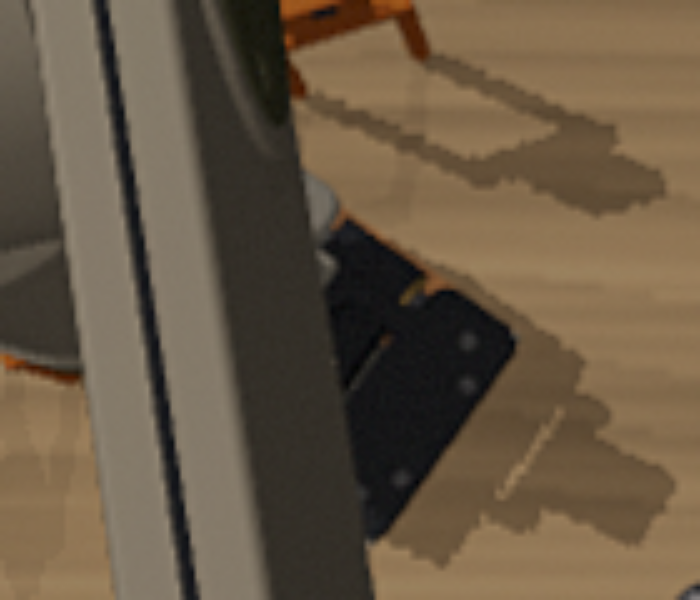

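View pics/s1c.png

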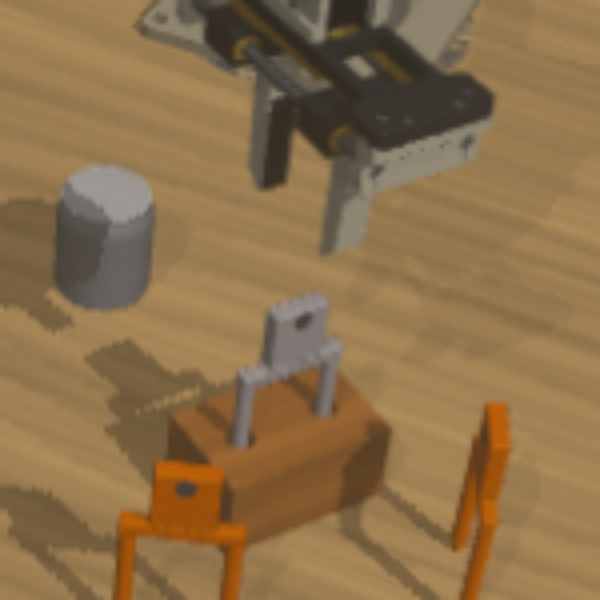

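View pics/w2.png

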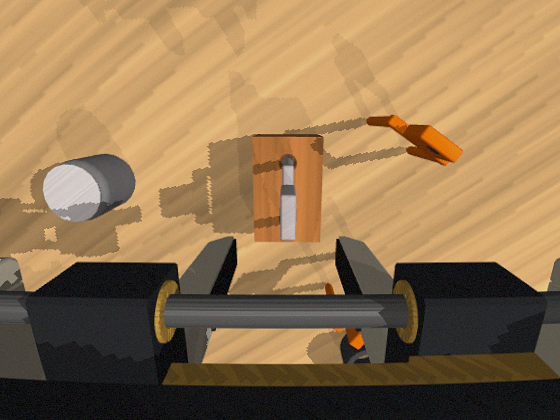

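In w2 the lug's top face is at (288.5,192) to (288.5,240), within about 2 mm of the finger mid-plane (col 287). Scene and wrist agree on y ≈ 0.175; the top camera is a few mm off. Descending with a small correction.

move_arm --travel '[[0.08,0.04,0.2],[0.08,0.04,0.5],[0.08,0.04,0.8],[0.08,0.04,1.1],[0.08,0.04,1.4],[0.08,0.04,1.7],[0.08,0.04,1.95],[0.08,0.04,2.15],[0.08,0.04,2.3],[0.08,0.04,2.37]]' --delta_rot '[[0,0,0],[0,0,0],[0,0,0],[0,0,0],[0,0,0],[0,0,0],[0,0,0],[0,0,0],[0,0,0],[0,0,0]]' --claw '[-0.2,-0.2,-0.2,-0.2,-0.2,-0.2,-0.2,-0.2,-0.2,-0.2]'

```text
time_s: 4.0
ee_pos: [0.5052, 0.1715, 0.1243]
ee_rot: [-3.141, -0.0, 2.545]
force: [-0.6, 0.0, -0.2]
opening: 0.0556
```

```bash
python3 -c "
from h import *
st(); im=grab_frame('wrist'); cv2.imwrite('pics/w3.png',im[:,:,::-1]);s=grab_frame('scene');cv2.imwrite('pics/s2c.png',cv2.resize(s[120:270,270:420][:,:,::-1],(600,600)));st()"
```

```text
t 4.0 pos [0.5052 0.1715 0.1243] rot [-3.1411e+00 -4.0000e-04  2.5449e+00] F [-0.57  0.   -0.18] M [ 0.   -0.11 -0.05] op 0.0556 q [ 0.231  0.031  1.795  0.     1.316 -0.743]
t 4.1 pos [0.5054 0.1715 0.1248] rot [-3.1414e+00 -2.0000e-04  2.5448e+00] F [-0.22 -0.08  1.65] M [-0.01 -0.16 -0.05] op 0.0556 q [ 0.231  0.03   1.795 -0.     1.317 -0.743]
```

View pics/w3.png

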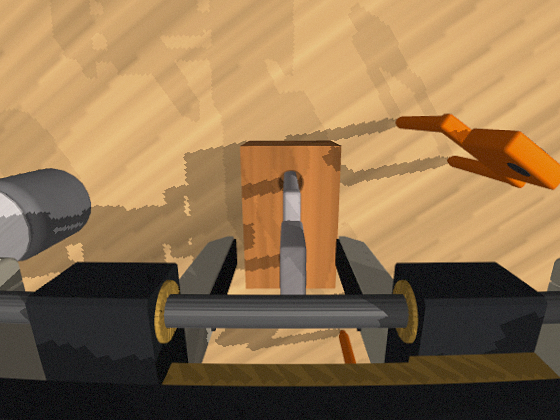

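View pics/s2c.png

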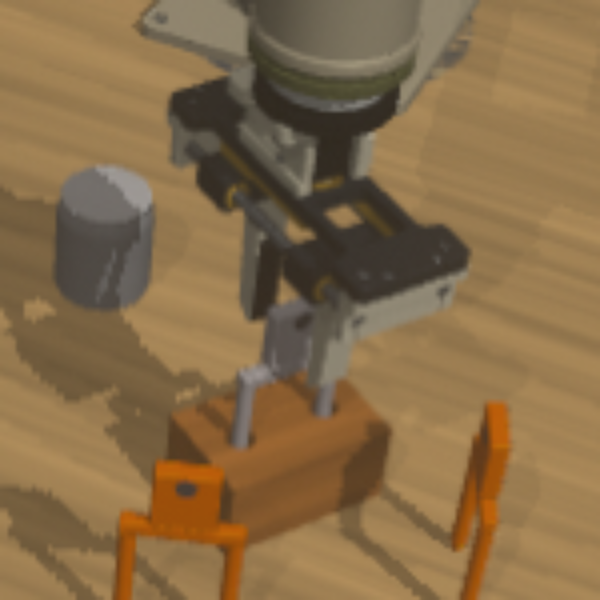

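Scene crop: the fingers straddle the lug, centred along it (finger mean col 296, lug 295). Closing.

move_arm --travel '[[0,0.02,0],[0,0.02,0],[0,0.02,0],[0,0.02,0],[0,0.02,0],[0,0.02,0],[0,0.02,0],[0,0.02,0],[0,0.02,0],[0,0.02,0]]' --delta_rot '[[0,0,0],[0,0,0],[0,0,0],[0,0,0],[0,0,0],[0,0,0],[0,0,0],[0,0,0],[0,0,0],[0,0,0]]' --claw '[1,1,1,1,1,1,1,1,1,1]' --force 45

```text
time_s: 5.1
ee_pos: [0.5059, 0.1721, 0.1251]
ee_rot: [-3.142, 0.0, 2.545]
force: [-0.2, -0.6, 0.7]
opening: 0.0116
```

```bash
python3 -c "
from h import *
st()"
```

```text
t 5.1 pos [0.5059 0.1721 0.1251] rot [-3.1415  0.      2.5448] F [-0.17 -0.64  0.68] M [-0.13  0.03  0.  ] op 0.0116 q [ 0.232  0.032  1.793 -0.     1.317 -0.742]
```

move_arm --travel '[[0,0,-0.1],[0,0,-0.3],[0,0,-0.6],[0,0,-0.95],[0,0,-1.3],[0,0,-1.7],[0,0,-2.1],[0,0,-2.5],[0,0,-2.8],[0,0,-3.0]]' --delta_rot '[[0,0,0],[0,0,0],[0,0,0],[0,0,0],[0,0,0],[0,0,0],[0,0,0],[0,0,0],[0,0,0],[0,0,0]]' --claw '[1,1,1,1,1,1,1,1,1,1]'

```text
time_s: 6.1
ee_pos: [0.5064, 0.1723, 0.2468]
ee_rot: [3.14, 0.001, 2.545]
force: [-0.2, 0.5, -4.1]
opening: 0.0116
```

```bash
python3 -c "
from h import *
st(); im=grab_frame('wrist'); cv2.imwrite('pics/w4.png',im[:,:,::-1]);s=grab_frame('scene');cv2.imwrite('pics/s3c.png',cv2.resize(s[90:240,270:420][:,:,::-1],(600,600)));st()
go([.53,-.08,.26],2.68)"
```

```text
t 6.1 pos [0.5064 0.1723 0.2468] rot [3.1403e+00 1.1000e-03 2.5448e+00] F [-0.23  0.51 -4.1 ] M [-0.01 -0.15 -0.03] op 0.0116 q [ 0.232 -0.054  1.651  0.     1.542 -0.742]
t 6.2 pos [0.5066 0.1723 0.2466] rot [3.1400e+00 1.5000e-03 2.5448e+00] F [-0.09 -0.43 -3.62] M [ 0.01 -0.18  0.02] op 0.012 q [ 0.232 -0.053  1.651  0.     1.541 -0.742]
travel [-4.031 -4.887 -0.338] rot [ 0.0015  0.0016 -0.1352]
```

View pics/w4.png

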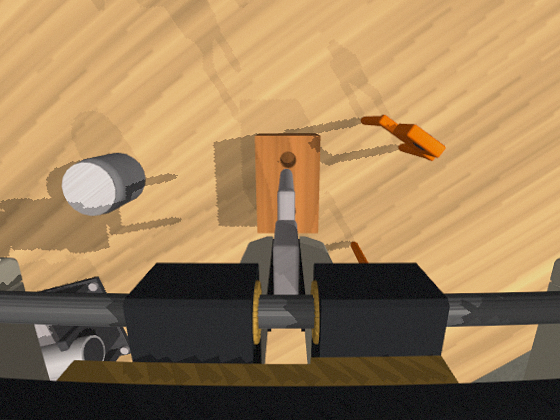

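View pics/s3c.png

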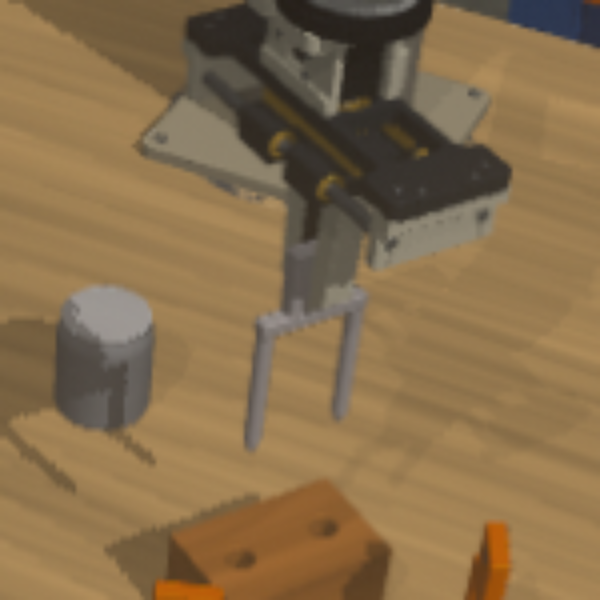

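```bash
python3 -c "
from h import *
np.set_printoptions(precision=4,suppress=True)
a=cv2.imread('pics/w4.png'); cv2.imwrite('pics/w4c.png',cv2.resize(a[150:310,230:350],(450,600),interpolation=cv2.INTER_CUBIC))
c=calibration('scene')
E=[ray(c,(270+x/4,90+y/4),.139) for x,y in [(253,444),(341,414)]]
m=np.mean(E,0);d=E[0]-E[1];print(E,m,np.linalg.norm(d),np.arctan2(d[1],d[0]))
T=[ray(c,(270+x/4,90+y/4),.222) for x,y in [(263,326),(359,297)]]
print(T,np.mean(T,0))
o=get_obs();th=2.545;ex=np.array([np.cos(th),np.sin(th)]);ey=np.array([np.sin(th),-np.cos(th)])
for k in (m,np.mean(T,0)):
  dd=k[:2]-o['ee_pos'][:2];print(dd@ex,dd@ey)
w=calibration('wrist')
for off in (0,.003,-.003):
  for sx in (1,-1):
    X=[[*(o['ee_pos'][:2]+ex*(off+sx*.034)),o['ee_pos'][2]+.0015-.02],[*(o['ee_pos'][:2]+ex*(off+sx*.018)),o['ee_pos'][2]+.0215]]
    print(off,sx,proj(w,X).ravel())
"
```

```text
[array([0.5279, 0.1566, 0.139 ]), array([0.4797, 0.1899, 0.139 ])] [0.5038 0.1733 0.139 ] 0.05864288215225682 -0.6048834603305101
[array([0.5293, 0.1545, 0.222 ]), array([0.4799, 0.1898, 0.222 ])] [0.5046 0.1722 0.222 ]
0.00283677537515682 -0.0007782074788621042
0.0015307503738096041 -0.001212078770479957
0 1 [286.7483 191.9088 287.1778 247.4684]
0 -1 [286.6233 300.5986 287.0612 317.5112]
0.003 1 [286.7541 186.5793 287.1879 241.1563]
0.003 -1 [286.6285 296.2706 287.0706 312.0614]
-0.003 1 [286.7425 197.1915 287.1677 253.705 ]
-0.003 -1 [286.6182 304.8858 287.052  322.8938]
```

View pics/w4c.png

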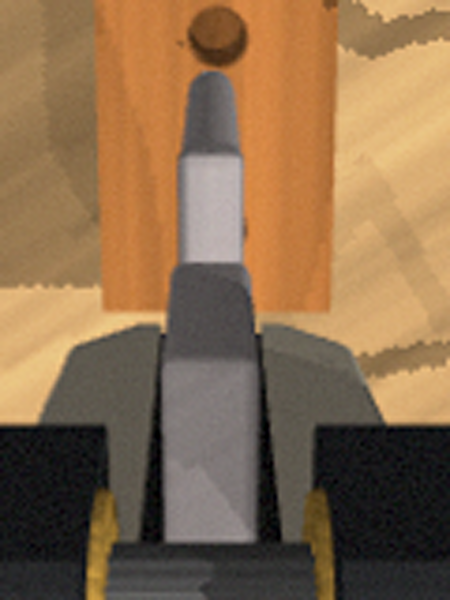

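```bash
python3 -c "
from h import *
go([.528,-.027,.26],2.68)"
```

```text
travel [-3.244 -3.82  -0.337] rot [ 0.0015  0.0016 -0.1352]
```

move_arm --travel '[[-0.08,-0.1,-0.08],[-0.32,-0.38,-0.16],[-0.65,-0.76,-0.24],[-1.0,-1.18,-0.34],[-1.37,-1.62,-0.34],[-1.75,-2.06,-0.34],[-2.12,-2.5,-0.34],[-2.5,-2.94,-0.34],[-2.87,-3.38,-0.34],[-3.24,-3.82,-0.34]]' --delta_rot '[[0,0,0],[0,0,-0.01],[0,0,-0.03],[0,0,-0.05],[0,0,-0.06],[0,0,-0.08],[0,0,-0.09],[0,0,-0.11],[0,0,-0.12],[0,0,-0.135]]' --claw '[1,1,1,1,1,1,1,1,1,1]'

```text
time_s: 7.2
ee_pos: [0.5266, -0.0283, 0.2576]
ee_rot: [-3.141, -0.002, 2.68]
force: [0.5, -0.5, -3.0]
opening: 0.0117
```

```bash
python3 -c "
from h import *
st();go([.549,-.227,.27],2.819)"
```

```text
t 7.2 pos [ 0.5266 -0.0283  0.2576] rot [-3.1409e+00 -1.8000e-03  2.6801e+00] F [ 0.53 -0.53 -3.04] M [ 0.01 -0.22  0.  ] op 0.0117 q [-0.151 -0.074  1.652 -0.     1.566 -1.26 ]
travel [-2.713 -4.199 -0.312] rot [-0.0006 -0.0018 -0.1389]
```

move_arm --travel '[[-0.27,-0.42,-0.05],[-0.6,-0.93,-0.12],[-0.95,-1.47,-0.2],[-1.3,-2.0,-0.31],[-1.65,-2.55,-0.31],[-1.98,-3.06,-0.31],[-2.28,-3.52,-0.31],[-2.5,-3.87,-0.31],[-2.65,-4.1,-0.31],[-2.7,-4.2,-0.31]]' --delta_rot '[[0,0,-0.01],[0,0,-0.02],[0,0,-0.04],[0,0,-0.06],[0,0,-0.08],[0,0,-0.1],[0,0,-0.12],[0,0,-0.13],[0,0,-0.139],[0,0,-0.139]]' --claw '[1,1,1,1,1,1,1,1,1,1]'

```text
time_s: 8.2
ee_pos: [0.5486, -0.2265, 0.2701]
ee_rot: [3.141, -0.002, 2.818]
force: [-0.1, 0.2, -4.2]
opening: 0.0121
```

```bash
cat > look.py <<'E'
from h import *
import sys,pickle
tag=sys.argv[1]
grab_frame('wrist')
st(); c=calibration('wrist'); o=get_obs(); im=grab_frame('wrist'); st()
cv2.imwrite(f'pics/w_{tag}.png',im[:,:,::-1]); pickle.dump((c,o),open(f'c_{tag}.pkl','wb'))
E
python3 look.py a
```

```text
t 8.25 pos [ 0.5486 -0.2265  0.2703] rot [-3.1415e+00 -1.3000e-03  2.8177e+00] F [ 0.02 -0.85 -3.93] M [ 0.05 -0.09  0.02] op 0.0116 q [-0.478  0.101  1.451 -0.     1.59  -1.725]
t 8.3 pos [ 0.5487 -0.2257  0.2705] rot [ 3.1413e+00 -1.1000e-03  2.8180e+00] F [-0.39 -0.69 -3.23] M [ 0.02 -0.11 -0.04] op 0.0119 q [-0.477  0.101  1.452  0.     1.59  -1.724]
```

View pics/w_a.png

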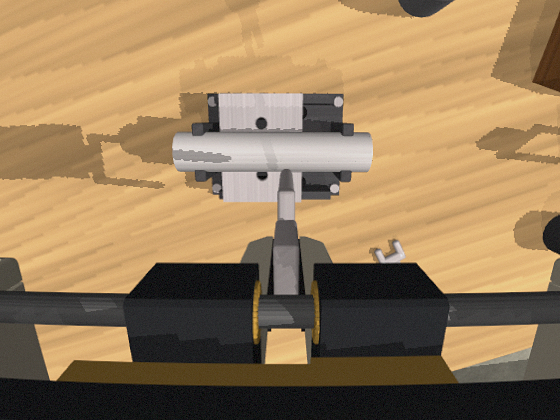

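Both plate holes are visible at (261,124) and (262,176). The pipe lies level in the picture, rows 132–171, columns 174–372.

```bash
python3 -c "
from h import *
import pickle
np.set_printoptions(precision=4,suppress=True)
a=cv2.imread('pics/w_a.png'); cv2.imwrite('pics/wac.png',cv2.resize(a[85:205,165:380],(800,446),interpolation=cv2.INTER_CUBIC))
b=cv2.resize(a[110:190,235:290],(412,600),interpolation=cv2.INTER_CUBIC);cv2.imwrite('pics/wah.png',b)
"
```

```text
(no output)
```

View pics/wac.png

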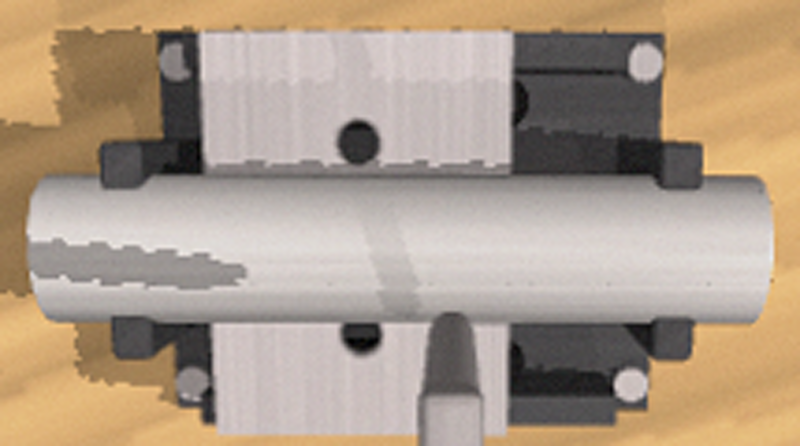

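View pics/wah.png

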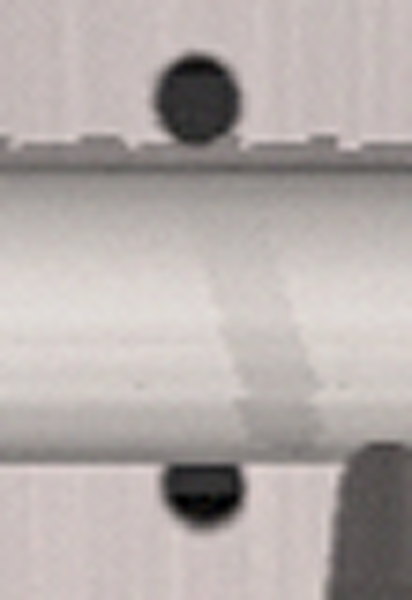

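```bash
python3 -c "
from h import *
import pickle
np.set_printoptions(precision=4,suppress=True)
c,o=pickle.load(open('c_a.pkl','rb'))
f=lambda p,s,q:((p[0]+.5)/s-.5+q[0],(p[1]+.5)/s-.5+q[1])
H=[ray(c,f(p,7.5,(235,110)),.06) for p in [(198,98),(203,488)]]
d=H[0]-H[1];print(H,np.mean(H,0),np.linalg.norm(d),np.arctan2(d[1],d[0]))
# pipe ends: centre at z=.085 silhouettes
s=800/215
P=[ray(c,f(p,s,(165,85)),.085) for p in [(30,249),(772,249)]]
print(P,np.mean(P,0)); d=P[1]-P[0]; print(np.linalg.norm(d),np.arctan2(d[1],d[0]))
m=np.mean(H,0)[:2]
# pipe silhouette predicted for hypotheses: axis through m
th=2.818;ex=np.array([np.cos(th),np.sin(th)]);ey=np.array([np.sin(th),-np.cos(th)])
C=-c['R'].T@c['t']
for dx in (-.004,-.002,0,.002,.004):
  a=np.array([*(m+dx*ex),.085]); v=C-a; vx=v[:2]@ex; vz=v[2]; D=np.hypot(vx,vz); al=np.arccos(.021/D); b=np.arctan2(vz,vx)
  pts=[np.array([*(a[:2]+ex*.021*np.cos(b+k*al)),.085+.021*np.sin(b+k*al)]) for k in (1,-1)]
  print(dx,proj(c,pts)[:,1],'obs',f((0,177),s,(165,85))[1],f((0,322),s,(165,85))[1])
# tool-frame offset from TCP
dd=m-o['ee_pos'][:2]; print('tool offset x,y',dd@ex,dd@ey)
print('tcp',proj(c,o['ee_pos']))
# predicted leg tip col (on axis)
for oy in (0,): print(proj(c,[[*(o['ee_pos'][:2]+ex*.03),o['ee_pos'][2]-.1095],[*(o['ee_pos'][:2]+ex*.035),o['ee_pos'][2]-.0185]]))
"
```

```text
[array([ 0.4742, -0.2309,  0.06  ]), array([ 0.5295, -0.2497,  0.06  ])] [ 0.5019 -0.2403  0.06  ] 0.05838334807221097 2.812359056851267
[array([ 0.4724, -0.3278,  0.085 ]), array([ 0.5398, -0.1274,  0.085 ])] [ 0.5061 -0.2276  0.085 ]
0.2114566103118286 1.246613325140882
-0.004 [175.0323 134.8975] obs 132.203125 171.171875
-0.002 [173.1709 132.9477] obs 132.203125 171.171875
0 [171.3047 130.9919] obs 132.203125 171.171875
0.002 [169.4337 129.03  ] obs 132.203125 171.171875
0.004 [167.5579 127.0621] obs 132.203125 171.171875
tool offset x,y 0.03993111508225513 -0.027908968540967447
tcp [[286.4308 263.4084]]
[[286.1107 172.3845]
 [286.3893 190.4328]]
```

```bash
python3 -c "
from h import *
st();go([.5028,-.2406,.235],2.815)"
```

```text
t 8.3 pos [ 0.5487 -0.2257  0.2705] rot [ 3.1413e+00 -1.1000e-03  2.8180e+00] F [-0.39 -0.69 -3.23] M [ 0.02 -0.11 -0.04] op 0.0119 q [-0.477  0.101  1.452  0.     1.59  -1.724]
travel [ 0.97  -0.718  0.888] rot [ 0.0003 -0.0011  0.003 ]
```

move_arm --travel '[[0.05,-0.04,0.05],[0.15,-0.1,0.15],[0.3,-0.2,0.3],[0.45,-0.33,0.42],[0.6,-0.45,0.55],[0.75,-0.55,0.68],[0.86,-0.63,0.78],[0.94,-0.68,0.85],[0.97,-0.7,0.89],[0.97,-0.7,0.89]]' --delta_rot '[[0,0,0.003],[0,0,0.003],[0,0,0.003],[0,0,0.003],[0,0,0.003],[0,0,0.003],[0,0,0.003],[0,0,0.003],[0,0,0.003],[0,0,0.003]]' --claw '[1,1,1,1,1,1,1,1,1,1]'

```text
time_s: 9.3
ee_pos: [0.5033, -0.2398, 0.2353]
ee_rot: [3.141, -0.0, 2.816]
force: [1.2, 0.5, -3.1]
opening: 0.0119
```

```bash
python3 look.py b; python3 -c "
from h import *
s=grab_frame('scene');cv2.imwrite('pics/s4.png',s[:,:,::-1]);cv2.imwrite('pics/s4c.png',cv2.resize(s[90:215,135:260][:,:,::-1],(600,600),interpolation=cv2.INTER_CUBIC))
a=cv2.imread('pics/w_b.png'); cv2.imwrite('pics/wbc.png',cv2.resize(a[85:285,165:380],(645,600),interpolation=cv2.INTER_CUBIC))
t=grab_frame('top');cv2.imwrite('pics/t4c.png',cv2.resize(t[195:315,340:480][:,:,::-1],(700,600),interpolation=cv2.INTER_CUBIC))
"
```

```text
t 9.35 pos [ 0.5034 -0.2398  0.2355] rot [3.1415e+00 2.0000e-04 2.8157e+00] F [-0.05  0.4  -3.09] M [ 0.   -0.13 -0.01] op 0.012 q [-0.537  0.015  1.604  0.     1.522 -1.782]
t 9.4 pos [ 0.5036 -0.2399  0.2357] rot [-3.1416e+00  5.0000e-04  2.8158e+00] F [-0.08 -0.58 -4.34] M [ 0.02 -0.12 -0.02] op 0.0119 q [-0.536  0.015  1.604  0.     1.522 -1.781]
```

View pics/wbc.png

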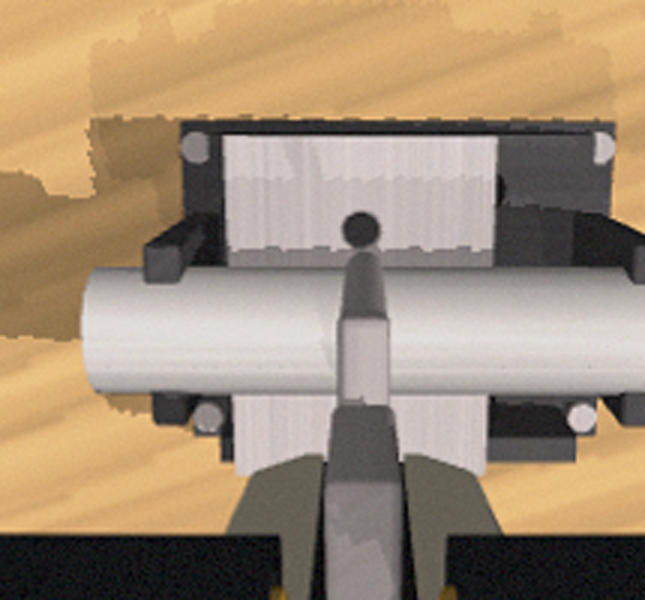

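View pics/s4c.png

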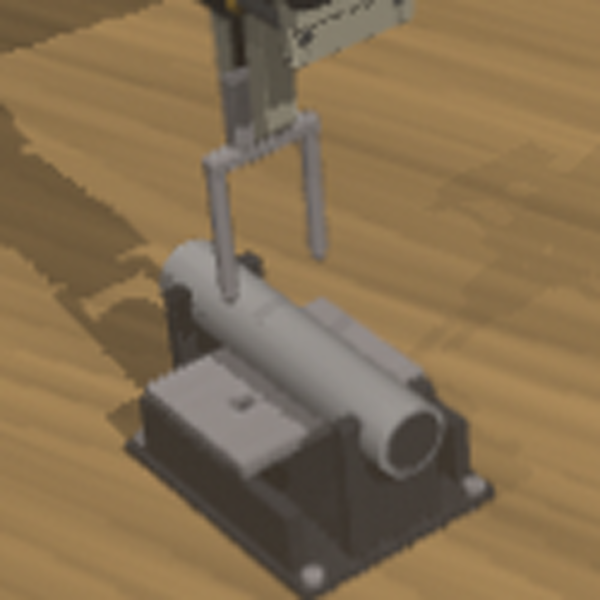

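View pics/t4c.png

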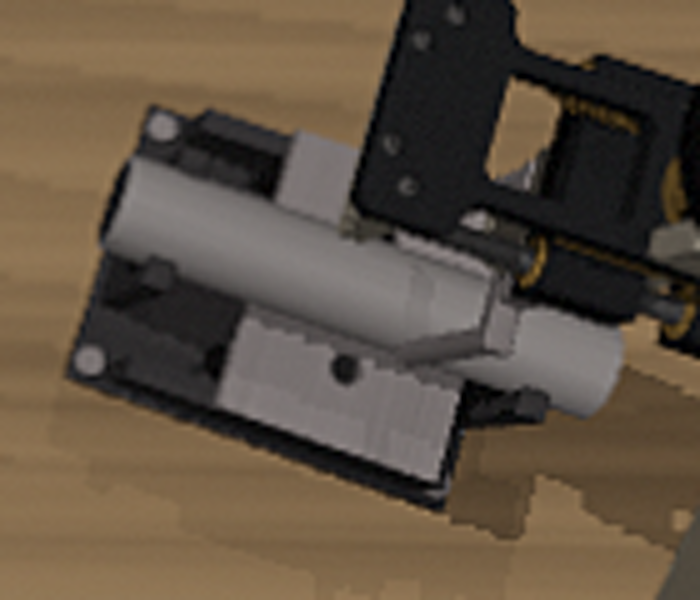

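```bash
python3 -c "
from h import *
import pickle
np.set_printoptions(precision=4,suppress=True)
c,o=pickle.load(open('c_b.pkl','rb'))
f=lambda p,s,q:((p[0]+.5)/s-.5+q[0],(p[1]+.5)/s-.5+q[1])
th=2.815;ex=np.array([np.cos(th),np.sin(th)]);ey=np.array([np.sin(th),-np.cos(th)])
h=ray(c,f((361,230),3,(165,85)),.06)
dd=h[:2]-o['ee_pos'][:2]
print(h,'rel tcp',dd@ex,dd@ey)
# bolt features: bar far end top edge row crop 318, lug far top edge row 482
z=o['ee_pos'][2]
for off in (-.001,0,.001,.002):
  X=[[*(o['ee_pos'][:2]+ex*(off+.034)),z+.0015-.02],[*(o['ee_pos'][:2]+ex*(off+.018)),z+.0215],[*(o['ee_pos'][:2]+ex*(off+.034)),z-.1055]]
  p=proj(c,X); print(off,(p-[165,85])*3)
a=cv2.imread('pics/w_b.png'); cv2.imwrite('pics/wbd.png',cv2.resize(a[150:250,245:325],(480,600),interpolation=cv2.INTER_CUBIC))
s=calibration('scene')
E=[ray(s,(135+x/4.8,90+y/4.8),.1275) for x,y in [(231,299),(318,258)]]
m=np.mean(E,0);d=E[0]-E[1];print('scene tips',m,np.linalg.norm(d),np.arctan2(d[1],d[0]))
hs=ray(s,(135+245/4.8,90+404/4.8),.06); print('scene hole',hs, 'expected wrist', )
"
```

```text
[ 0.4744 -0.2311  0.06  ] rel tcp 0.030333629141603837 -0.0010656431502024143
-0.001 [[364.4257 326.7228]
 [365.0077 494.2249]
 [363.5053 253.0278]]
0 [[364.4354 321.4265]
 [365.0211 487.9639]
 [363.5108 249.3791]]
0.001 [[364.4451 316.1147]
 [365.0346 481.6777]
 [363.5164 245.7234]]
0.002 [[364.4548 310.7874]
 [365.0481 475.3664]
 [363.522  242.0608]]
scene tips [ 0.5038 -0.2388  0.1275] 0.05602013424064969 -0.34492330953845685
scene hole [ 0.532  -0.2454  0.06  ] expected wrist
```

View pics/wbd.png

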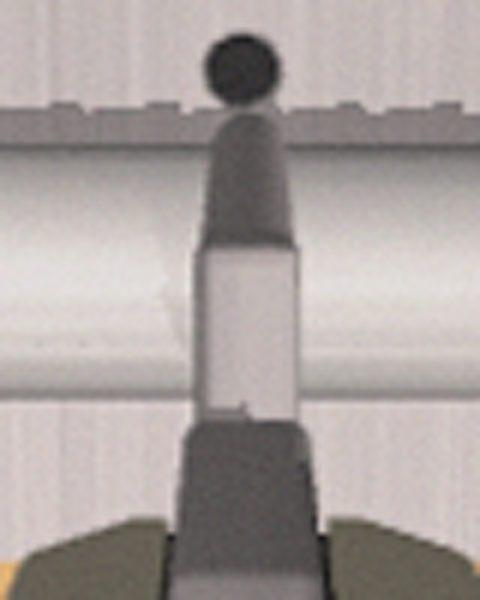

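Wrist picture: the leg tip lines up with the far hole, col 286.2 against 285.5. That is about 0.7 mm in y and 0.5 mm in x, and scene disagrees by about 2 mm the other way. Lowering astride the pipe to just above the plate and looking again.

move_arm --travel '[[0.01,-0.01,0.1],[0.01,-0.01,0.25],[0.01,-0.01,0.42],[0.01,-0.01,0.6],[0.01,-0.01,0.78],[0.01,-0.01,0.96],[0.01,-0.01,1.13],[0.01,-0.01,1.28],[0.01,-0.01,1.4],[0.01,-0.01,1.45]]' --delta_rot '[[0,0,0],[0,0,0],[0,0,0],[0,0,0],[0,0,0],[0,0,0],[0,0,0],[0,0,0],[0,0,0],[0,0,0]]' --claw '[1,1,1,1,1,1,1,1,1,1]'

```text
time_s: 10.5
ee_pos: [0.5026, -0.24, 0.1767]
ee_rot: [3.141, -0.001, 2.816]
force: [-0.3, -0.0, -4.2]
opening: 0.0115
```

```bash
python3 look.py d; python3 -c "
from h import *
s=grab_frame('scene');cv2.imwrite('pics/s5c.png',cv2.resize(s[120:200,150:230][:,:,::-1],(600,600),interpolation=cv2.INTER_CUBIC))
a=cv2.imread('pics/w_d.png'); cv2.imwrite('pics/wdc.png',cv2.resize(a[130:290,220:350],(488,600),interpolation=cv2.INTER_CUBIC))
"
```

```text
t 10.55 pos [ 0.5026 -0.24    0.1767] rot [ 3.1415e+00 -8.0000e-04  2.8158e+00] F [-0.14 -0.39 -3.53] M [ 0.07 -0.09 -0.04] op 0.0119 q [-0.537  0.048  1.678 -0.     1.416 -1.782]
t 10.6 pos [ 0.5027 -0.24    0.1771] rot [ 3.1415e+00 -5.0000e-04  2.8158e+00] F [ 0.12  0.26 -2.9 ] M [ 0.09 -0.13  0.05] op 0.012 q [-0.537  0.048  1.678 -0.     1.416 -1.782]
```

View pics/wdc.png

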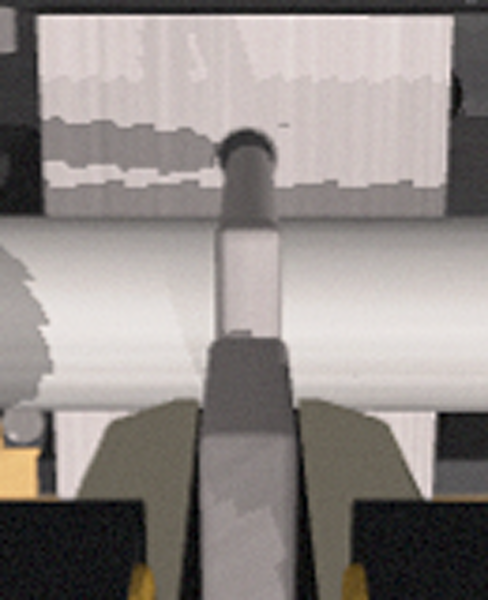

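View pics/s5c.png

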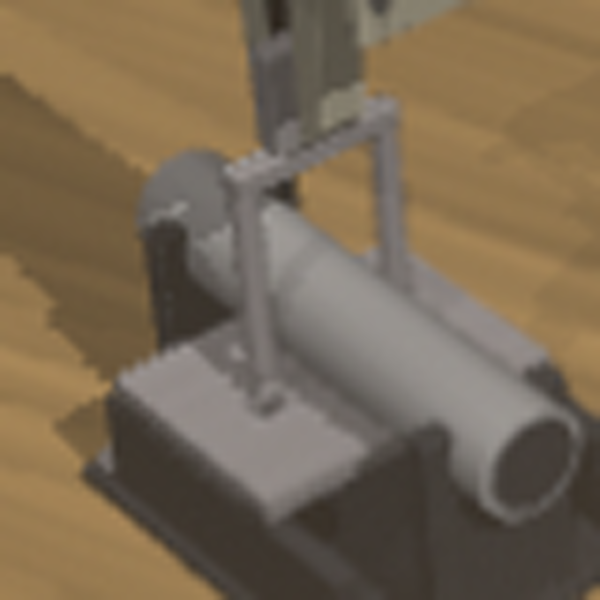

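Wrist: the leg tip (col 248) sits in the hole's dark ring (217–276, centre 246.5). Scene shows the front leg over its hole too. Going down gently.

move_arm --travel '[[0,0,0.03],[0,0,0.07],[0,0,0.1],[0,0,0.13],[0,0,0.16],[0,0,0.19],[0,0,0.22],[0,0,0.25],[0,0,0.27],[0,0,0.27]]' --delta_rot '[[0,0,0],[0,0,0],[0,0,0],[0,0,0],[0,0,0],[0,0,0],[0,0,0],[0,0,0],[0,0,0],[0,0,0]]' --claw '[1,1,1,1,1,1,1,1,1,1]'

```text
time_s: 11.65
ee_pos: [0.5028, -0.24, 0.1665]
ee_rot: [3.142, -0.0, 2.816]
force: [-0.0, 0.8, -4.0]
opening: 0.0117
```

```bash
python3 -c "
from h import *
st()"
```

```text
t 11.65 pos [ 0.5028 -0.24    0.1665] rot [ 3.1416e+00 -3.0000e-04  2.8158e+00] F [-0.01  0.78 -4.01] M [ 0.02 -0.13 -0.03] op 0.0117 q [-0.537  0.056  1.689 -0.     1.397 -1.782]
```

move_arm --travel '[[0,0,0.02],[0,0,0.04],[0,0,0.06],[0,0,0.08],[0,0,0.1],[0,0,0.12],[0,0,0.14],[0,0,0.16],[0,0,0.17],[0,0,0.17]]' --delta_rot '[[0,0,0],[0,0,0],[0,0,0],[0,0,0],[0,0,0],[0,0,0],[0,0,0],[0,0,0],[0,0,0],[0,0,0]]' --claw '[1,1,1,1,1,1,1,1,1,1]'

```text
time_s: 12.65
ee_pos: [0.5028, -0.24, 0.1597]
ee_rot: [3.142, -0.0, 2.816]
force: [-0.4, 0.6, -3.6]
opening: 0.012
```

```bash
python3 look.py e; python3 -c "
from h import *
s=grab_frame('scene');cv2.imwrite('pics/s6c.png',cv2.resize(s[120:200,150:230][:,:,::-1],(600,600),interpolation=cv2.INTER_CUBIC))
a=cv2.imread('pics/w_e.png'); cv2.imwrite('pics/wec.png',cv2.resize(a[130:290,220:350],(488,600),interpolation=cv2.INTER_CUBIC))
"
```

```text
t 12.7 pos [ 0.5029 -0.2401  0.1598] rot [-3.1416 -0.      2.8158] F [ 0.27 -0.36 -4.11] M [ 0.01 -0.11  0.  ] op 0.0118 q [-0.537  0.061  1.696 -0.     1.384 -1.782]
t 12.75 pos [ 0.5029 -0.2401  0.1598] rot [3.1416 0.     2.8157] F [ 0.43  0.27 -3.58] M [ 0.   -0.17 -0.01] op 0.0116 q [-0.537  0.061  1.696  0.     1.384 -1.782]
```

View pics/wec.png

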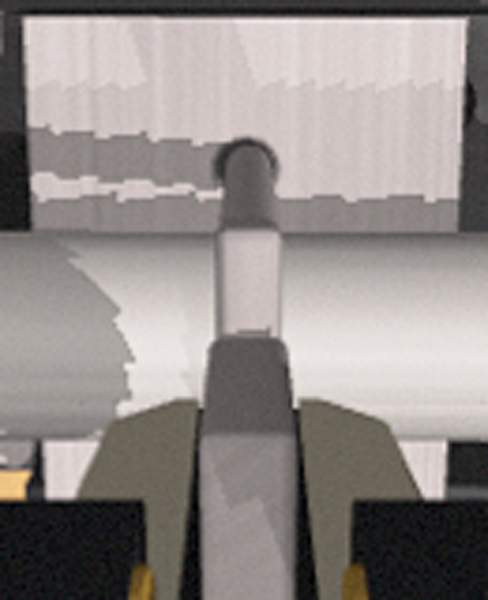

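View pics/s6c.png

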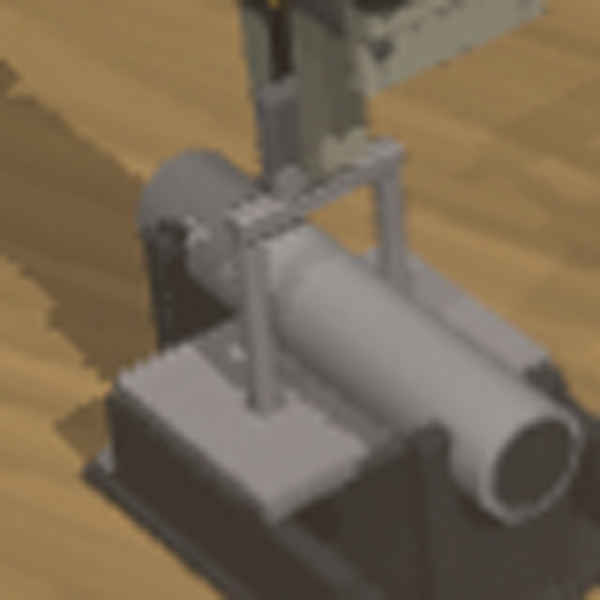

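Both legs are inside their holes with no contact force (only the 3.5–4 N weight). Home is at TCP z ≈ 0.1345, and the bars begin at about 0.154. Continuing slowly.

move_arm --travel '[[0,0,0.04],[0,0,0.08],[0,0,0.12],[0,0,0.15],[0,0,0.18],[0,0,0.21],[0,0,0.24],[0,0,0.27],[0,0,0.3],[0,0,0.3]]' --delta_rot '[[0,0,0],[0,0,0],[0,0,0],[0,0,0],[0,0,0],[0,0,0],[0,0,0],[0,0,0],[0,0,0],[0,0,0]]' --claw '[1,1,1,1,1,1,1,1,1,1]'

```text
time_s: 13.8
ee_pos: [0.5028, -0.24, 0.1476]
ee_rot: [3.142, -0.0, 2.816]
force: [0.9, 0.0, -4.2]
opening: 0.0119
```

```bash
python3 -c "
from h import *
st()"
```

```text
t 13.8 pos [ 0.5028 -0.24    0.1476] rot [ 3.1415e+00 -3.0000e-04  2.8158e+00] F [ 0.87  0.04 -4.21] M [ 0.01 -0.13  0.  ] op 0.0119 q [-0.537  0.071  1.709  0.     1.362 -1.782]
```

move_arm --travel '[[0,0,0.02],[0,0,0.04],[0,0,0.05],[0,0,0.07],[0,0,0.08],[0,0,0.1],[0,0,0.11],[0,0,0.13],[0,0,0.14],[0,0,0.14]]' --delta_rot '[[0,0,0],[0,0,0],[0,0,0],[0,0,0],[0,0,0],[0,0,0],[0,0,0],[0,0,0],[0,0,0],[0,0,0]]' --claw '[1,1,1,1,1,1,1,1,1,1]'

```text
time_s: 14.8
ee_pos: [0.5031, -0.2402, 0.1424]
ee_rot: [-3.141, 0.001, 2.816]
force: [-1.6, -0.1, 3.2]
opening: 0.0117
```

```bash
python3 -c "
from h import *
st();s=grab_frame('scene');cv2.imwrite('pics/s7c.png',cv2.resize(s[120:200,150:230][:,:,::-1],(600,600),interpolation=cv2.INTER_CUBIC))"
```

```text
t 14.8 pos [ 0.5031 -0.2402  0.1424] rot [-3.1414e+00  7.0000e-04  2.8158e+00] F [-1.56 -0.14  3.21] M [0.12 0.05 0.01] op 0.0117 q [-0.537  0.076  1.713 -0.     1.351 -1.782]
```

View pics/s7c.png

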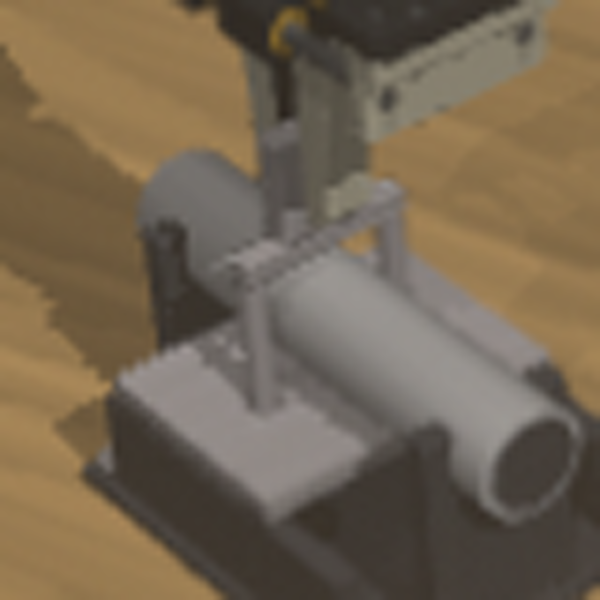

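The rubber now resists with about 7 N. The crossbar is still a few mm above the pipe.

move_arm --travel '[[0,0,0.01],[0,0,0.02],[0,0,0.03],[0,0,0.05],[0,0,0.06],[0,0,0.07],[0,0,0.08],[0,0,0.09],[0,0,0.1],[0,0,0.1]]' --delta_rot '[[0,0,0],[0,0,0],[0,0,0],[0,0,0],[0,0,0],[0,0,0],[0,0,0],[0,0,0],[0,0,0],[0,0,0]]' --claw '[1,1,1,1,1,1,1,1,1,1]'

```text
time_s: 15.85
ee_pos: [0.5028, -0.24, 0.1381]
ee_rot: [3.142, -0.0, 2.816]
force: [1.5, 0.2, 2.3]
opening: 0.0116
```

```bash
python3 -c "
from h import *
st()"
```

```text
t 15.85 pos [ 0.5028 -0.24    0.1381] rot [ 3.1415e+00 -2.0000e-04  2.8158e+00] F [1.46 0.19 2.28] M [-0.09 -0.16 -0.02] op 0.0116 q [-0.537  0.08   1.718  0.     1.344 -1.782]
```

move_arm --travel '[[0,0,0.01],[0,0,0.01],[0,0,0.02],[0,0,0.02],[0,0,0.03],[0,0,0.03],[0,0,0.04],[0,0,0.04],[0,0,0.05],[0,0,0.05]]' --delta_rot '[[0,0,0],[0,0,0],[0,0,0],[0,0,0],[0,0,0],[0,0,0],[0,0,0],[0,0,0],[0,0,0],[0,0,0]]' --claw '[1,1,1,1,1,1,1,1,1,1]'

```text
time_s: 16.85
ee_pos: [0.5028, -0.24, 0.1361]
ee_rot: [3.142, -0.0, 2.816]
force: [0.2, -0.4, 2.8]
opening: 0.0123
```

```bash
python3 -c "
from h import *
st();s=grab_frame('scene');cv2.imwrite('pics/s8c.png',cv2.resize(s[120:200,150:230][:,:,::-1],(600,600),interpolation=cv2.INTER_CUBIC))"
```

```text
t 16.85 pos [ 0.5028 -0.24    0.1361] rot [ 3.1416e+00 -1.0000e-04  2.8158e+00] F [ 0.18 -0.44  2.8 ] M [-0.02 -0.14  0.01] op 0.0123 q [-0.537  0.082  1.719 -0.     1.341 -1.782]
```

View pics/s8c.png

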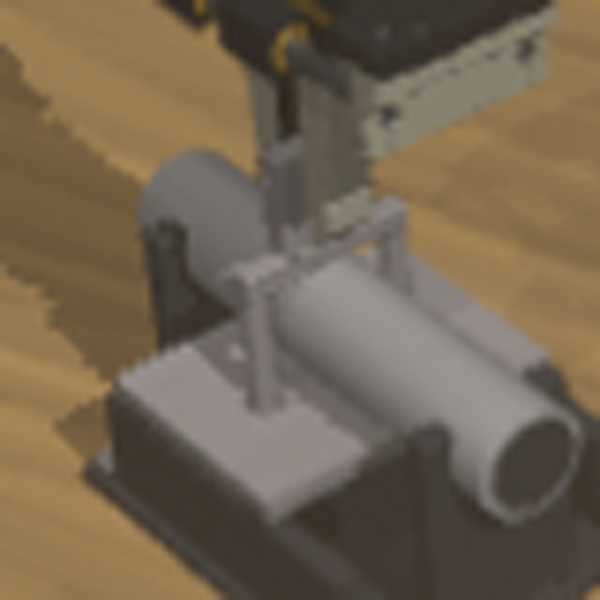

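Close, but no firm stop yet. Another 1.2 mm at a time.

move_arm --travel '[[0,0,0.0],[0,0,0.01],[0,0,0.01],[0,0,0.01],[0,0,0.02],[0,0,0.02],[0,0,0.02],[0,0,0.03],[0,0,0.03],[0,0,0.03]]' --delta_rot '[[0,0,0],[0,0,0],[0,0,0],[0,0,0],[0,0,0],[0,0,0],[0,0,0],[0,0,0],[0,0,0],[0,0,0]]' --claw '[1,1,1,1,1,1,1,1,1,1]'

```text
time_s: 17.9
ee_pos: [0.503, -0.2401, 0.1354]
ee_rot: [-3.142, 0.0, 2.816]
force: [-1.1, -0.1, 5.5]
opening: 0.012
```

```bash
python3 -c "
from h import *
st()"
```

```text
t 17.9 pos [ 0.503  -0.2401  0.1354] rot [-3.1416e+00  3.0000e-04  2.8158e+00] F [-1.15 -0.12  5.48] M [0.16 0.01 0.03] op 0.012 q [-0.537  0.082  1.72   0.     1.339 -1.782]
```

move_arm --travel '[[0,0,0.0],[0,0,0.01],[0,0,0.01],[0,0,0.01],[0,0,0.02],[0,0,0.02],[0,0,0.02],[0,0,0.02],[0,0,0.02],[0,0,0.02]]' --delta_rot '[[0,0,0],[0,0,0],[0,0,0],[0,0,0],[0,0,0],[0,0,0],[0,0,0],[0,0,0],[0,0,0],[0,0,0]]' --claw '[1,1,1,1,1,1,1,1,1,1]'

```text
time_s: 18.9
ee_pos: [0.503, -0.2401, 0.1354]
ee_rot: [-3.141, 0.001, 2.816]
force: [-2.6, 2.6, 9.0]
opening: 0.0117
```

```bash
python3 -c "
from h import *
st()"
```

```text
t 18.9 pos [ 0.503  -0.2401  0.1354] rot [-3.1415e+00  5.0000e-04  2.8158e+00] F [-2.64  2.64  9.05] M [ 0.44  0.52 -0.01] op 0.0117 q [-0.537  0.083  1.72  -0.     1.338 -1.782]
```

move_arm --travel '[[0,0,0.01],[0,0,0.01],[0,0,0.02],[0,0,0.02],[0,0,0.03],[0,0,0.03],[0,0,0.03],[0,0,0.03],[0,0,0.03],[0,0,0.03]]' --delta_rot '[[0,0,0],[0,0,0],[0,0,0],[0,0,0],[0,0,0],[0,0,0],[0,0,0],[0,0,0],[0,0,0],[0,0,0]]' --claw '[1,1,1,1,1,1,1,1,1,1]'

```text
time_s: 19.9
ee_pos: [0.5031, -0.2402, 0.1352]
ee_rot: [-3.141, 0.001, 2.816]
force: [-6.6, 2.8, 17.4]
opening: 0.0119
```

```bash
python3 -c "
from h import *
st();s=grab_frame('scene');cv2.imwrite('pics/s9c.png',cv2.resize(s[120:200,150:230][:,:,::-1],(600,600),interpolation=cv2.INTER_CUBIC))"; python3 look.py f
```

```text
t 19.9 pos [ 0.5031 -0.2402  0.1352] rot [-3.1414e+00  9.0000e-04  2.8159e+00] F [-6.63  2.83 17.36] M [0.88 1.18 0.02] op 0.0119 q [-0.537  0.083  1.72  -0.     1.338 -1.782]
t 20.0 pos [ 0.5031 -0.2402  0.1352] rot [-3.1414e+00  9.0000e-04  2.8159e+00] F [-5.98  3.93 18.38] M [0.85 1.19 0.01] op 0.012 q [-0.537  0.083  1.72  -0.     1.338 -1.782]
t 20.05 pos [ 0.5031 -0.2402  0.1352] rot [-3.1414e+00  1.0000e-03  2.8159e+00] F [-7.21  4.14 17.65] M [0.88 1.2  0.03] op 0.0116 q [-0.537  0.083  1.72   0.     1.338 -1.782]
```

View pics/s9c.png

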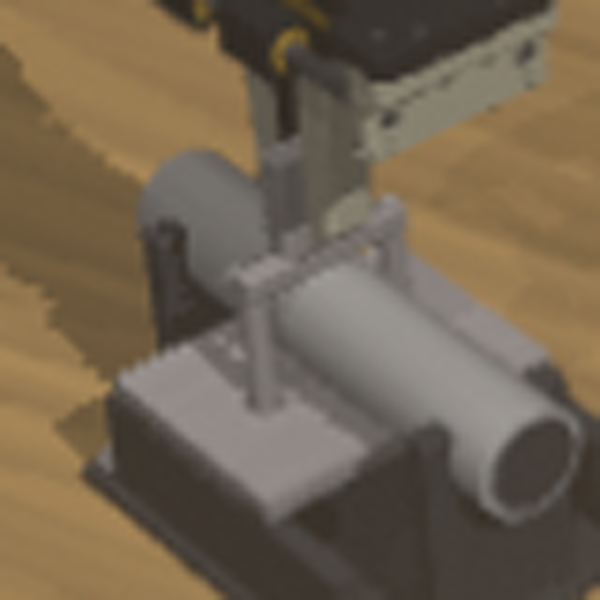

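View pics/w_f.png

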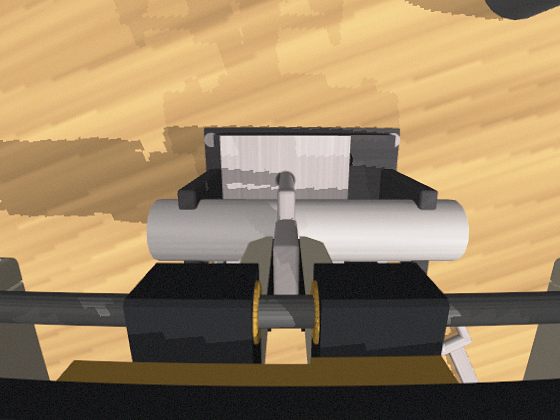

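A rigid stop: z is constant at 0.1352 (expected ~0.1345) while the force ramps to about 21 N of push, and scene shows the crossbar on the pipe. Easing the preload and opening.

move_arm --travel '[[0,0,-0.01],[0,0,-0.02],[0,0,-0.03],[0,0,-0.03],[0,0,-0.03],[0,0,-0.03],[0,0,-0.03],[0,0,-0.03],[0,0,-0.03],[0,0,-0.03]]' --delta_rot '[[0,0,0],[0,0,0],[0,0,0],[0,0,0],[0,0,0],[0,0,0],[0,0,0],[0,0,0],[0,0,0],[0,0,0]]' --claw '[1,1,1,1,-0.3,-0.3,-0.3,-0.3,-0.3,-0.3]'

```text
time_s: 21.05
ee_pos: [0.5028, -0.24, 0.1341]
ee_rot: [3.142, -0.0, 2.816]
force: [0.0, 0.1, 0.2]
opening: 0.0551
```

```bash
python3 -c "
from h import *
st()"
```

```text
t 21.05 pos [ 0.5028 -0.24    0.1341] rot [ 3.1415e+00 -2.0000e-04  2.8158e+00] F [0.   0.13 0.17] M [ 0.08 -0.1   0.02] op 0.0551 q [-0.537  0.084  1.721  0.     1.337 -1.782]
```

Released. Retreating straight up.

move_arm --travel '[[0,0,-0.1],[0,0,-0.3],[0,0,-0.6],[0,0,-0.95],[0,0,-1.3],[0,0,-1.7],[0,0,-2.1],[0,0,-2.5],[0,0,-2.8],[0,0,-3.0]]' --delta_rot '[[0,0,0],[0,0,0],[0,0,0],[0,0,0],[0,0,0],[0,0,0],[0,0,0],[0,0,0],[0,0,0],[0,0,0]]' --claw '[-0.3,-0.3,-0.3,-0.3,-0.3,-0.3,-0.3,-0.3,-0.3,-0.3]'

```text
time_s: 22.05
ee_pos: [0.5032, -0.2403, 0.2559]
ee_rot: [-3.141, 0.001, 2.816]
force: [0.2, -0.6, 0.7]
opening: 0.0606
```

```bash
python3 look.py g; python3 -c "
from h import *
s=grab_frame('scene');cv2.imwrite('pics/s10.png',s[:,:,::-1]);cv2.imwrite('pics/s10c.png',cv2.resize(s[120:200,150:230][:,:,::-1],(600,600),interpolation=cv2.INTER_CUBIC))
a=cv2.imread('pics/w_g.png'); cv2.imwrite('pics/wgc.png',cv2.resize(a[90:270,165:405],(800,600),interpolation=cv2.INTER_CUBIC))
print(tip_of('scene','lug'))
c=calibration('scene');print(proj(c,[[.503,-.240,.136],[.503,-.24,.1385]])/[560,420])"
```

```text
t 22.1 pos [ 0.5036 -0.2405  0.2569] rot [-3.1410e+00  2.7000e-03  2.8158e+00] F [0.48 0.22 0.48] M [ 0.05 -0.17 -0.01] op 0.0609 q [-0.537  0.005  1.575 -0.     1.559 -1.782]
t 22.15 pos [ 0.5034 -0.2404  0.2558] rot [-3.1412e+00  2.1000e-03  2.8158e+00] F [-0.24  0.49 -0.76] M [ 0.07 -0.16  0.04] op 0.0599 q [-0.537  0.006  1.577  0.     1.557 -1.782]
[{'position': [0.7045, 0.5495], 'score': 0.94}, {'position': [0.5641, 0.5812], 'score': 0.7}, {'position': [0.3421, 0.349], 'score': 0.6}]
[[0.34250915 0.34507466]
 [0.34236731 0.34314019]]
```

View pics/s10c.png

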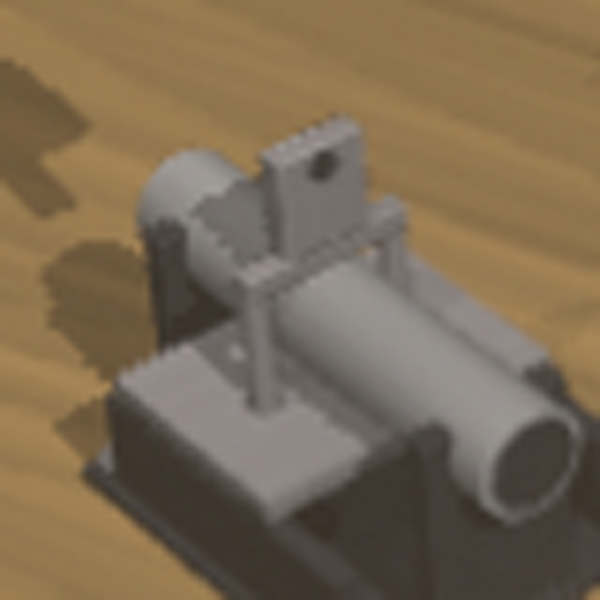

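View pics/wgc.png

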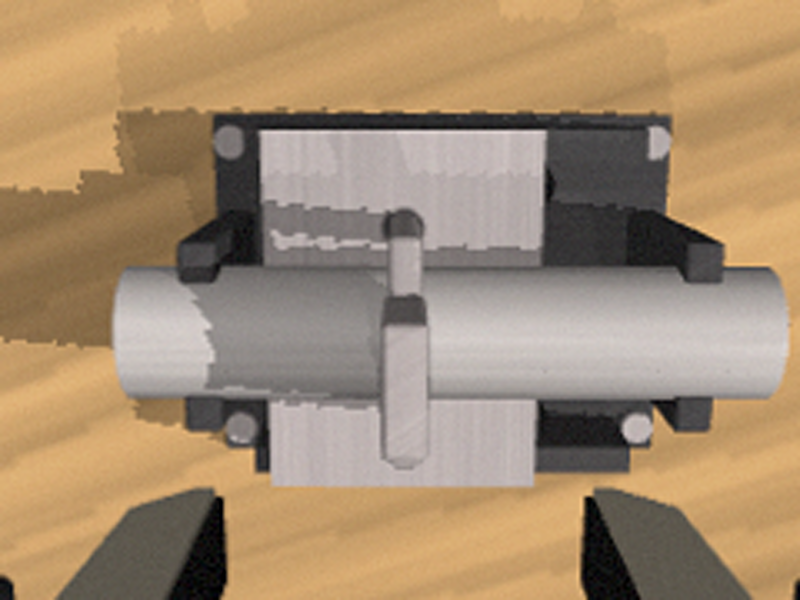

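```bash
python3 -c "
from h import *
c=calibration('scene')
L=np.array([.503,-.24])+.029*np.array([.949,-.316])
E=np.array([.503,-.24])+.034*np.array([.949,-.316])
for z in (.106,.1085,.111): print(z,(proj(c,[[*L,.06],[*E,z],[*E,z+.01]])-[150,120])*7.5)
C=np.array([.503,-.24])
for dz in (0,.003): print(dz,(proj(c,[[*(C+k*np.array([.949,-.316])),.156+dz] for k in (.018,-.018)])-[150,120])*7.5)
"
```

```text
0.106 [[263.85350403 400.63965727]
 [239.52006879 299.66902851]
 [236.7385014  275.77161188]]
0.1085 [[263.85350403 400.63965727]
 [238.82620961 293.71574886]
 [236.040559   269.76202739]]
0.111 [[263.85350403 400.63965727]
 [238.1313279  287.74844078]
 [235.34159882 263.73828718]]
0 [[264.8942816  158.90913235]
 [352.05796374 117.08693587]]
0.003 [[264.10136207 151.43783669]
 [351.40361929 109.65911631]]
```

The projected positions for a seated bolt match the picture: lug top (265,159)–(352,117) predicted, about (270,157)–(350,120) seen. Handing in.

```bash
python3 -c "
from h import *
st(); print(job_done())"
```

```text
t 22.25 pos [ 0.5027 -0.24    0.2538] rot [ 3.1414e+00 -6.0000e-04  2.8158e+00] F [ 0.62 -0.72 -0.35] M [ 0.   -0.15 -0.02] op 0.0605 q [-0.537  0.007  1.579  0.     1.556 -1.782]
the job is handed in; nothing more can be done
None
```

I lifted the grey U-bolt out of the block and fitted it over the pipe with both legs through the plate holes. I pressed it home, let go, backed the gripper off about 120 mm, and handed the job in at 22 s. No verdict was reported.

- **Finding the holes:** I located both plate holes with the wrist camera. The legs went in with no contact force that I could measure.
- **Pressing home:** the rubber bars resisted with about 7 N. The travel then stopped hard with the tool at z = 0.135 m, where 0.1345 m was expected, with about 21 N pushed on top of the weight. I eased that off before opening the gripper.
- **Last checks:** the scene and wrist pictures show the U-bolt upright astride the pipe, legs in both holes and crossbar on the pipe. The seen lug position matches where a seated U-bolt should appear, though a 1 mm gap under the crossbar would be hard to see.
- **Disagreements:** the top camera put the lug 5–6 mm off in y compared with the wrist and scene cameras, so I relied on those two. Before insertion, scene and wrist differed by about 3 mm on the hole position along the pipe. I followed the wrist camera, and the free entry confirmed it.
- **Bystanders:** I kept clear of the tin, spanner and coupling and never touched them, but I did not measure their final positions.

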